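# Ground sleeves into the wash carrier, in machining order

### The job

The four ground sleeves stand on the aluminium outfeed rail in the order they came off the grinder, the first one next to the rail's black-knobbed index pin. Put them over the posts of the stainless wash carrier in the same order, one to a post and fully down, the first one on the post next to the carrier's index pin, so that each can still be traced after the wash. Leave the red bottle where it stands.

Things in the scene. Friction and masses are not known exactly. Their poses are not given: they have to be found in the camera images.
- sleeve_a_center (a point): ground steel sleeve, a plain bright tube 43 mm outside, about 30 mm bore, 42 mm high, 0.1 to 0.2 kg, upright; at the start it stands on the outfeed rail's nest at rail y = -81 mm. The four look alike and differ only by their place in the row. The point is its centre, 21 mm above its underside; its z axis is the tube's axis
- sleeve_b_center (a point): ground steel sleeve, a plain bright tube 43 mm outside, about 30 mm bore, 42 mm high, 0.1 to 0.2 kg, upright; at the start it stands on the outfeed rail's nest at rail y = -27 mm. The four look alike and differ only by their place in the row. The point is its centre, 21 mm above its underside; its z axis is the tube's axis
- sleeve_c_center (a point): ground steel sleeve, a plain bright tube 43 mm outside, about 30 mm bore, 42 mm high, 0.1 to 0.2 kg, upright; at the start it stands on the outfeed rail's nest at rail y = +27 mm. The four look alike and differ only by their place in the row. The point is its centre, 21 mm above its underside; its z axis is the tube's axis
- sleeve_d_center (a point): ground steel sleeve, a plain bright tube 43 mm outside, about 30 mm bore, 42 mm high, 0.1 to 0.2 kg, upright; at the start it stands on the outfeed rail's nest at rail y = +81 mm. The four look alike and differ only by their place in the row. The point is its centre, 21 mm above its underside; its z axis is the tube's axis
- outfeed_rail: grinder's outfeed rail, fixed; holds the sleeves at the start: aluminium bar 66 mm wide (x), 260 long (y), top 16 mm above the worktop. Four white nests on its centre line at y = -81, -27, 27, 81: discs 37 mm across on which the sleeves stand, 26 mm above the worktop, each with a stub 19 mm across and 10 mm high inside the sleeve. Origin: centre of its underside, on the worktop; z up
- wash_carrier: wash carrier, fixed, the target: stainless tray 69 mm wide (x), 310 long with wire end grips (y), top 16 mm above the worktop. Four steel posts on its centre line at y = -81, -27, 27, 81, 17 mm across, 32 mm high, upper 12 mm tapered; each rises from a white rest disc 37 mm across, 26 mm above the worktop, on which a sleeve stands when fully down. Origin: centre of its underside, on the worktop; z up
- rail_pin: outfeed rail's index pin, fixed: short steel stem with a round black knob 23 mm across, 41 mm high, top 57 mm above the worktop, at one end of the rail: y = +115 or -115 mm in the rail's frame, 34 mm beyond the last nest (the other end has only a flush plug). It marks the end where the first sleeve stands. Origin: centre of its foot, on the rail's top
- carrier_pin: wash carrier's index pin, fixed: the same stem with a round black knob 23 mm across, 41 mm high, top 57 mm above the worktop, at one end of the carrier: y = +115 or -115 mm in the carrier's frame, 34 mm beyond the last post (the other end has only a flush plug). It marks the end where the first sleeve belongs. Origin: centre of its foot, on the carrier's top
- locker_bottle_center (a point): bystander: small red bottle with a white nozzle, 24 x 40 mm and 94 mm high, standing loose. The point is on its axis, 33 mm above the worktop
- bin_bracket (a point): obstacle, fixed: left edge of the steel plate and upright that carry the parts bins. The plate rises from the worktop to 0.58 m; from this edge it runs to the right and away from the robot, with the bins behind it. The point is half-way up the edge. Further right (y below 0) fixtures stand up to 0.2 m high: come from there high, and pass left of the plate with the gripper's body
Things that resemble listed ones, but are neither listed nor needed, are in the scene too. What is shaped like the part that bears sleeve_b_center but yellow is not meant.

How it is judged:
By the outcome, as a careful person would: the job done as asked, in the order asked, and still so for the second after the job is handed in, with the robot touching nothing.
It also fails if it takes over 93 s, if anything falls off the work surface, if the arm or the gripper's body presses on something with over 40 N, if the wrist force passes 120 N, or if a joint passes its speed limit or range.

### The arm

A 6-joint arm with a two-finger parallel gripper is mounted at the origin on a cart in front of the work surface, level with it; the furniture and walls round the work are solid. World frame = base frame: x ahead of the robot, y to its left, z up, the work surface at z = 0. Lengths are in m, angles in rad, forces in N, time in s.
With the tool pointing down it reaches from about 0.375 to 0.975 m from the base axis. Payload 3.8 kg.
Tool frame: the origin (TCP) lies at the very end of the fingers, on their centre line; the grasp point (between the pads) lies bot.grip_point_offset behind it (bot.grip_point_offset is the distance from the TCP to the grasp point, in m); z points along the fingers, y is the line along which they close (so a half turn about z gives the same grasp; the last joint's range is limited). The gripper opens to 85 mm and grips with 20 to 120 N. Pads are 22 mm wide; open, the fingers measure 114 mm over their backs; the gripper's body (76 mm by 85 mm) begins 54 mm behind the grasp point. The pads swing forward as they close: fully open they stand 13 mm farther back than shut.
Start: joints at [1.158, 0.264, 1.604, -0, 1.274, -0.037], TCP at [0.248, 0.628, 0.231] pointing down, gripper open.
Joint ranges: [-2.63, 2.63], [-0.94, 2.18], [0.31, 2.57], [-1.31, 4.45], [0, 2.66], [-2.55, 2.55]. Speed limits (rad/s): [2.57, 2.57, 3.14, 3.14, 3.14, 3.14].

### API

Orientations are given as a rotation vector (axis times angle).
In Python, from workcell import bot, vision gives the robot as it stands.
- The arm moves only by the tool play_rows, never from a script. Its argument "rows" is a list of rows, each an object of numbers: "dx", "dy", "dz": the shift along the tool's x, y, z as a fraction of full scale; "roll": the turn about the tool's z as a fraction of full scale; "fingers": the closure, from 0 (fully open) to 1 (shut). In form: [{"dx": .., "dy": .., "dz": .., "roll": .., "fingers": ..}, ...]. A call has 1 to 20 rows; each row shifts and turns the commanded pose from where the row before left it, along the tool's axes as they then stand; what a row does not reach is not made up. Full scale, the value 1, is 0.04 m for a shift and 4 degrees for a turn. A row lasts 1/12 s, in which the tool goes at most 41.7 mm and 7.16 degrees, less where a joint would pass 70% of its speed; a pose out of reach is approached as far as the arm can. A call with a number of a shift or a turn outside -1 to 1 is refused whole. A call with a gripper value outside its range is refused whole. The fingers move at their own pace and stop on an object; "grip_force" is the grip in N (left out, the last holds). Time passes only in rows, so rows that do not move let the fingers close. It gives the time, the measured TCP pose, the force and the opening at its end, in the units of the state.
- bot.read_state(): the state, without advancing time (a new reading comes with each control period).
- vision.read_camera(name): name is "scene" or "top" or "wrist"; returns a dict with "pixels" (384x512x3 uint8, red, green, blue), "depth" (384x512 float32, m along the optical axis (not along the pixel's ray), 0 where there is no reading), "fx", "fy", "cx", "cy" (pixels), "R" (3x3) and "t" (3): a world point X has camera coordinates R X + t. Camera axes: x right, y down, z forward; pixel columns grow to the right and rows downward; lengths in m; the calibration is good to about 2 mm. A picture is of the moment at which its call begins.
- bot.finish_job(): hands the job in, once; it reports no verdict.
The state is a dict: "time": time; "q": joint angles; "joint_vel": joint speeds; "joint_torque": joint torques, N m; "tool_pos": TCP position; "tcp_rot": TCP orientation; "wrist_force": force on the tool from outside, world axes, zero at the start; "torque": the same for the moment, N m; "width": opening from 0.0 (shut) to 1.0 (fully open).
Only numpy, scipy, OpenCV 4.12 (cv2) and the standard library are available. Lean on these libraries where they do the work, as an engineer would, in place of code of your own. Each camera call takes 0.05 s, during which the arm holds its last target. There are 200 camera calls.

## Working session

There is one attempt and no reset: what is moved stays moved. The work goes in short steps, Python scripts to look and compute and a tool call to move; the robot and the scene stay as the last step left them, time stands still between calls to the robot, and variables do not carry over. Pictures are saved under pics/ and viewed, on a budget of 14 in all, crops included, one or two more only if the job needs it, and the job is handed in when it is done.

Besides the shell and the picture viewer there is one more tool, called in YAML: its name, and indented under it one key for each argument. play_rows: Moves the arm, as the interface text tells. Its arguments: {"type":"object","properties":{"rows":{"type":"array","items":{"type":"object","properties":{"dx":{"type":"number","minimum":-1,"maximum":1},"dy":{"type":"number","minimum":-1,"maximum":1},"dz":{"type":"number","minimum":-1,"maximum":1},"roll":{"type":"number","minimum":-1,"maximum":1},"fingers":{"type":"number"}}}},"grip_force":{"type":"number"}},"required":["rows"]}

```bash
mkdir -p pics; cat > h.py <<'E'
import numpy as np,cv2
from workcell import bot,vision
def cam(n,save=None):
    c=vision.read_camera(n)
    if save: cv2.imwrite('pics/'+save,c['pixels'][:,:,::-1])
    return c
def world(c):
    v,u=np.mgrid[:384,:512]; d=c['depth']
    p=np.stack([(u-c['cx'])/c['fx']*d,(v-c['cy'])/c['fy']*d,d],-1)
    w=(p-c['t'])@c['R']; w[d==0]=np.nan
    return w
E
python3 - <<'E'
from h import *
a=cam('top','top0.png');b=cam('scene','scene0.png')
np.savez('top0.npz',**a);np.savez('scene0.npz',**b)
print(bot.read_state(),bot.grip_point_offset)
E
```

```text
{'time': 0.1, 'q': array([ 1.15809096e+00,  2.64673792e-01,  1.60527210e+00,  3.17678585e-06,
        1.27367410e+00, -3.68823773e-02]), 'joint_vel': array([ 8.50490247e-04, -3.23733322e-04, -2.90985960e-03, -9.41388060e-04,
       -2.12054720e-06,  8.52386297e-04]), 'joint_torque': array([-2.47274738e-04, -5.16712832e+01, -3.68585694e+01, -1.07386627e-04,
        6.27860558e-03, -3.60350998e-05]), 'tool_pos': array([0.24747251, 0.62728107, 0.2300705 ]), 'tcp_rot': array([-0.58678945, -3.08584107,  0.00310289]), 'wrist_force': array([ 0.57104281,  0.27536199, -0.32897112]), 'torque': array([0.0197485 , 0.01697557, 0.01714503]), 'width': 1.001569514329964} 0.0187
```

View pics/top0.png

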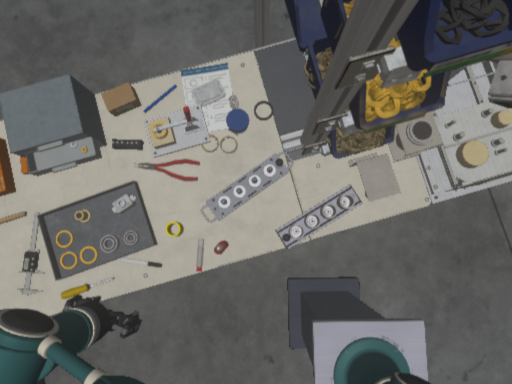

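View pics/scene0.png

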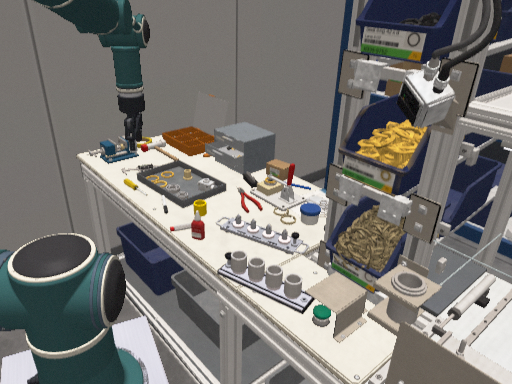

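```bash
python3 - <<'E'
from h import *
a=dict(np.load('top0.npz'));b=dict(np.load('scene0.npz'))
im=a['pixels'][140:255,190:370,::-1]; im=cv2.resize(im,None,fx=4,fy=4,interpolation=2)[:, :720]
sb=cv2.resize(b['pixels'][180:330,170:350,::-1],None,fx=3,fy=3,interpolation=2)
cv2.imwrite('pics/c1.png',im);cv2.imwrite('pics/c2.png',sb)
w=world(a)
for n,(u,v) in dict(red=(221,247),edge=(290,152),yel=(175,229)).items(): print(n,w[v-1:v+2,u-1:u+2].reshape(-1,3)[::4].round(3))
# tall maps: height in crop
for X in [(0.2475,.6273,.23),(0,0,0)]:
  p=a['R']@np.array(X)+a['t']; print(a['fx']*p[0]/p[2]+a['cx'],a['fy']*p[1]/p[2]+a['cy'],p[2])
print(a['fx'],a['R'].round(3))
# components by height
h=w[...,2]; m=((h>.05)&(h<.12)).astype(np.uint8); m[:,:190]=0;m[:140]=0;m[255:]=0;m[:,370:]=0
n,l,s,c=cv2.connectedComponentsWithStats(m)
for i in range(1,n):
  if s[i,4]>3: print(c[i].round(1),s[i,4],np.nanmean(w[l==i],0).round(4),np.nanmax(h[l==i]).round(3))
E
```

```text
red [[0.373 0.415 0.081]
 [0.371 0.413 0.078]
 [0.368 0.41  0.076]]
edge [[ 0.664  0.21  -0.051]
 [ 0.665  0.205 -0.072]
 [ 0.773  0.159 -0.573]]
yel [[ 0.425  0.561  0.005]
 [ 0.422  0.559  0.001]
 [ 0.419  0.557 -0.001]]
118.9988072795289 306.4308016744934 0.7918867904131733
371.2133528622407 376.412897993125 0.9816517428495583
348.43559529944355 [[-0.016 -1.    -0.019]
 [-0.994  0.019 -0.112]
 [ 0.112  0.018 -0.994]]
[328.3 148. ] 373 [0.6371 0.113  0.0927] 0.12
[361.3 151.5] 13 [0.6236 0.0245 0.1006] 0.12
[279.  162.2] 47 [0.6074 0.2477 0.0553] 0.059
[364.7 175. ] 327 [0.5624 0.0111 0.0754] 0.08
[269.  169.1] 20 [0.588  0.2766 0.0541] 0.061
[253.9 179.7] 18 [0.5581 0.3205 0.0542] 0.06
[238.4 190.5] 17 [0.5279 0.3653 0.0547] 0.06
[346.5 201.3] 112 [0.4907 0.0623 0.064 ] 0.071
[222.9 201.3] 19 [0.4979 0.4095 0.0538] 0.06
[329.1 211.1] 108 [0.4642 0.1118 0.0645] 0.071
[312.7 221. ] 99 [0.4375 0.1586 0.0653] 0.073
[292.8 234. ] 138 [0.4024 0.2146 0.0621] 0.072
[219.8 247.7] 104 [0.3682 0.4175 0.0657] 0.096
```

View pics/c1.png

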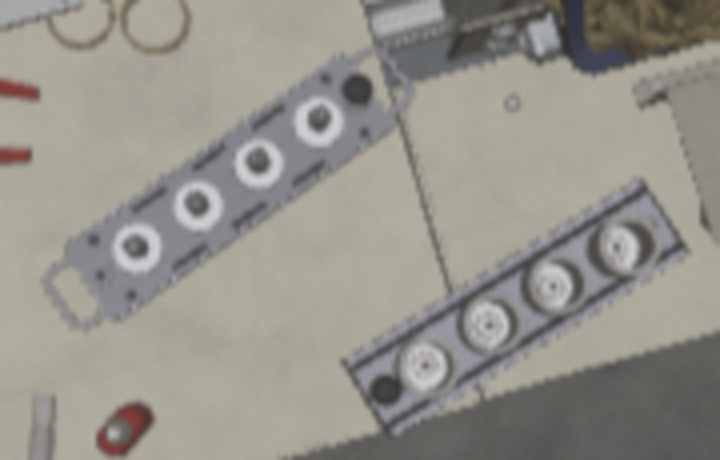

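View pics/c2.png

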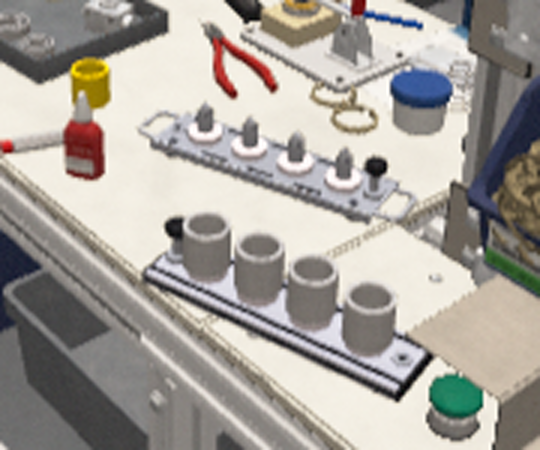

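```bash
cat >> h.py <<'E'
from scipy.spatial.transform import Rotation as Ro
def pix2plane(c,u,v,z):
    C=-c['R'].T@c['t']; d=c['R'].T@np.array([(u-c['cx'])/c['fx'],(v-c['cy'])/c['fy'],1.])
    return (C+d*(z-C[2])/d[2])[:2]
def plan(x,y,z,ydir=None):
    """print roll rows needed, then tool-frame shift in rows of 0.04 m after the roll"""
    s=bot.read_state(); R=Ro.from_rotvec(s['tcp_rot']).as_matrix()
    roll=0
    if ydir is not None:
        l=R.T@np.array([ydir[0],ydir[1],0]); roll=np.degrees(np.arctan2(-l[0],l[1]))
        roll=(roll+90)%180-90
    R2=R@Ro.from_rotvec([0,0,np.radians(roll)]).as_matrix()
    d=R2.T@(np.array([x,y,z])-s['tool_pos'])
    print('t',round(s['time'],2),'pos',s['tool_pos'].round(4),'roll/4deg',round(roll/4,2),'shift/40mm',(d/.04).round(3),'F',s['wrist_force'].round(1),'w',round(s['width'],3))
E
python3 - <<'E'
from h import *
a=dict(np.load('top0.npz'));b=dict(np.load('scene0.npz'))
w=world(a);h=w[...,2]
hsv=cv2.cvtColor(a['pixels'],cv2.COLOR_RGB2GRAY)
P=[]
for (u,v) in [(269.5,170),(254.5,180.5),(239.5,191),(224,201.5)]:
  y0,x0=int(v)-9,int(u)-9; g=hsv[y0:y0+19,x0:x0+19]
  m=(g>205).astype(np.uint8); n,l,s,c=cv2.connectedComponentsWithStats(m)
  i=1+np.argmax(s[1:,4]); cn=cv2.findContours((l==i).astype(np.uint8),0,2)[0][0]
  (ex,ey),ax,_=cv2.fitEllipse(cn); P.append(pix2plane(a,ex+x0,ey+y0,.026)); print('post',ex+x0,ey+y0,ax,P[-1].round(4))
S=[]
for (u,v) in [(296,231),(312.7,221),(329,211),(346.5,201)]:
  m=(np.hypot(w[...,0]-pix2plane(a,u,v,.066)[0],w[...,1]-pix2plane(a,u,v,.066)[1])<.027)&(h>.06)&(h<.075)
  S_=w[m][:,:2]; (cx,cy),r=cv2.minEnclosingCircle(S_.astype(np.float32)); S.append((cx,cy)); print('slv',m.sum(),np.array([cx,cy]).round(4),round(r,4),np.median(h[m]).round(4))
P=np.array(P);S=np.array(S)
for Q in (P,S):
  k=np.array([81,27,-27,-81])/1000; c=Q.mean(0); d=(Q-c).T@k; d/=np.hypot(*d); print('c',c.round(4),'dir(to pin end for carrier/rail first)',d.round(4)); print((c+np.outer(k,d)).round(4).tolist(), np.hypot(*(Q-c-np.outer(k,d)).T).round(4))
for nm,c in(('top',a),('scene',b)):
  W=world(c).reshape(-1,3); q=W[(W[:,2]>.1)&(W[:,2]<.5)&(W[:,0]>.5)&(W[:,0]<.85)&(W[:,1]>0)&(W[:,1]<.4)]
  o=q[np.argsort(-q[:,1])][:400:25]; print(nm,o.round(3).tolist())
E
```

```text
Traceback (most recent call last):
ValueError: attempt to get argmax of an empty sequence
```

```bash
cat > m.py <<'E'
from h import *
a=dict(np.load('top0.npz'));b=dict(np.load('scene0.npz'))
w=world(a);h=w[...,2]
g0=cv2.cvtColor(a['pixels'],cv2.COLOR_RGB2GRAY)
P=[]
for (u,v) in [(269.5,170),(254.5,180.5),(239.5,191),(224,201.5)]:
  y0,x0=int(v)-9,int(u)-9; g=g0[y0:y0+19,x0:x0+19]
  m=(g>(g.max()*.5+np.median(g)*.5)).astype(np.uint8); n,l,s,c=cv2.connectedComponentsWithStats(m)
  i=1+np.argmax(s[1:,4]); cn=cv2.findContours((l==i).astype(np.uint8),0,2)[0][0]
  (ex,ey),ax,_=cv2.fitEllipse(cn); P.append(pix2plane(a,ex+x0,ey+y0,.026)); print('post',g.max(),np.median(g),ex+x0,ey+y0,ax,P[-1].round(4))
S=[]
for (u,v) in [(296,231),(312.7,221),(329,211),(346.5,201)]:
  p=pix2plane(a,u,v,.066)
  m=(np.hypot(w[...,0]-p[0],w[...,1]-p[1])<.027)&(h>.06)&(h<.075)
  S_=w[m][:,:2]; (cx,cy),r=cv2.minEnclosingCircle(S_.astype(np.float32)); S.append((cx,cy)); print('slv',m.sum(),np.array([cx,cy]).round(4),round(r,4),np.median(h[m]).round(4))
P=np.array(P);S=np.array(S)
for Q in (P,S):
  k=np.array([81,27,-27,-81])/1000; c=Q.mean(0); d=(Q-c).T@k; d/=np.hypot(*d); print('c',c.round(4),'dir',d.round(4)); print((c+np.outer(k,d)).round(4).tolist(), np.hypot(*(Q-c-np.outer(k,d)).T).round(4))
for nm,c in(('top',a),('scene',b)):
  W=world(c).reshape(-1,3); q=W[(W[:,2]>.1)&(W[:,2]<.5)&(W[:,0]>.5)&(W[:,0]<.85)&(W[:,1]>0)&(W[:,1]<.4)]
  o=q[np.argsort(-q[:,1])][:400:40]; print(nm,o.round(3).tolist())
E
python3 m.py; python3 -c "
from h import *
plan(.45,.2,.25,(.86,.51))"
```

```text
post 203 134.0 269.05847549438477 170.050443649292 (11.441984176635742, 11.705355644226074) [0.5901 0.2761]
post 203 134.0 254.16010284423828 180.60455703735352 (11.058626174926758, 11.722102165222168) [0.5596 0.3205]
post 203 135.0 238.99384784698486 191.0276756286621 (11.534187316894531, 11.666550636291504) [0.5296 0.3654]
post 204 137.0 223.91248893737793 201.56720066070557 (11.43600845336914, 11.484002113342285) [0.4994 0.4099]
slv 82 [0.4084 0.2036] 0.0216 0.0666
slv 85 [0.4376 0.1578] 0.0216 0.0671
slv 86 [0.4643 0.1112] 0.0217 0.0669
slv 89 [0.4906 0.0617] 0.0216 0.0666
c [0.5446 0.343 ] dir [ 0.5606 -0.8281]
[[0.5901, 0.2759], [0.5598, 0.3206], [0.5295, 0.3653], [0.4992, 0.41]] [0.0002 0.0003 0.0001 0.0002]
c [0.4502 0.1336] dir [-0.5009  0.8655]
[[0.4096, 0.2037], [0.4367, 0.1569], [0.4637, 0.1102], [0.4908, 0.0635]] [0.0013 0.0013 0.0012 0.0018]
top [[0.691, 0.179, 0.297], [0.691, 0.179, 0.243], [0.691, 0.178, 0.319], [0.689, 0.178, 0.356], [0.686, 0.178, 0.48], [0.685, 0.177, 0.486], [0.684, 0.177, 0.492], [0.681, 0.176, 0.185], [0.678, 0.176, 0.422], [0.677, 0.175, 0.197]]
scene [[0.648, 0.175, 0.499], [0.647, 0.171, 0.23], [0.645, 0.17, 0.487], [0.653, 0.168, 0.389], [0.652, 0.167, 0.447], [0.653, 0.166, 0.44], [0.65, 0.165, 0.287], [0.647, 0.164, 0.236], [0.656, 0.163, 0.187], [0.653, 0.162, 0.421]]
t 0.1 pos [0.2475 0.6273 0.2301] roll/4deg 9.45 shift/40mm [-11.771  -1.094  -0.483] F [ 0.6  0.3 -0.3] w 1.002
```

play_rows:
  rows:
    - {"roll":0.95}
    - {"roll":0.95}
    - {"roll":0.95}
    - {"roll":0.95}
    - {"roll":0.95}
    - {"roll":0.95}
    - {"roll":0.95}
    - {"roll":0.95}
    - {"roll":0.95}
    - {"roll":0.9}
    - {"dx":-1}
    - {"dx":-1}
    - {"dx":-1}
    - {"dx":-1}
    - {"dx":-1}
    - {"dx":-1}
    - {"dx":-1}
    - {"dx":-1}
    - {"dx":-1}
    - {"dx":-1}
  grip_force: 50

```text
validation failed for argument at $.ro...
```

```bash
python3 -c "
from h import *
plan(.4090,.2037,.15,(.8655,.5009))"
```

```text
t 0.1 pos [0.2475 0.6273 0.2301] roll/4deg 9.6 shift/40mm [-11.186  -1.806   2.018] F [ 0.6  0.3 -0.3] w 1.002
```

play_rows:
  rows:
    - {"dx":0,"dy":0,"dz":0,"roll":1,"fingers":0}
    - {"dx":0,"dy":0,"dz":0,"roll":1,"fingers":0}
    - {"dx":0,"dy":0,"dz":0,"roll":1,"fingers":0}
    - {"dx":0,"dy":0,"dz":0,"roll":1,"fingers":0}
    - {"dx":0,"dy":0,"dz":0,"roll":1,"fingers":0}
    - {"dx":0,"dy":0,"dz":0,"roll":1,"fingers":0}
    - {"dx":0,"dy":0,"dz":0,"roll":1,"fingers":0}
    - {"dx":0,"dy":0,"dz":0,"roll":1,"fingers":0}
    - {"dx":0,"dy":0,"dz":0,"roll":1,"fingers":0}
    - {"dx":0,"dy":0,"dz":0,"roll":0.6,"fingers":0}
    - {"dx":-1,"dy":0,"dz":0,"roll":0,"fingers":0}
    - {"dx":-1,"dy":0,"dz":0,"roll":0,"fingers":0}
    - {"dx":-1,"dy":0,"dz":0,"roll":0,"fingers":0}
    - {"dx":-1,"dy":0,"dz":0,"roll":0,"fingers":0}
    - {"dx":-1,"dy":0,"dz":0,"roll":0,"fingers":0}
    - {"dx":-1,"dy":0,"dz":0,"roll":0,"fingers":0}
    - {"dx":-1,"dy":0,"dz":0,"roll":0,"fingers":0}
    - {"dx":-1,"dy":0,"dz":0,"roll":0,"fingers":0}
    - {"dx":-1,"dy":-0.9,"dz":0,"roll":0,"fingers":0}
    - {"dx":-1,"dy":-0.9,"dz":0,"roll":0,"fingers":0}
  grip_force: 50

```text
time: 1.77
tool_pos: [0.3913, 0.2674, 0.2307]
tcp_rot: [-1.57, -2.721, 0.002]
wrist_force: [0.6, -0.0, 0.6]
width: 1.004
```

```bash
python3 -c "
from h import *
plan(.4090,.2037,.15,(.8655,.5009))"
```

```text
t 1.77 pos [0.3913 0.2674 0.2307] roll/4deg -0.01 shift/40mm [-1.6   -0.414  2.017] F [ 0.6 -0.   0.6] w 1.004
```

play_rows:
  rows:
    - {"dx":-0.6,"dy":0,"dz":0.5,"roll":0,"fingers":0}
    - {"dx":-0.6,"dy":0,"dz":0.5,"roll":0,"fingers":0}
    - {"dx":0,"dy":0,"dz":0.5,"roll":0,"fingers":0}
    - {"dx":0,"dy":0,"dz":0.5,"roll":0,"fingers":0}
    - {"dx":0,"dy":0,"dz":0,"roll":0,"fingers":0}
    - {"dx":0,"dy":0,"dz":0,"roll":0,"fingers":0}

```text
time: 2.27
tool_pos: [0.4136, 0.2271, 0.15]
tcp_rot: [-1.569, -2.72, 0.005]
wrist_force: [-0.5, 0.6, -0.6]
width: 1.0
```

```bash
python3 - <<'E'
from h import *
plan(.4090,.2037,.036,(.8655,.5009))
c=cam('wrist','w1.png')
for i,X in enumerate([(.409,.2037,.068),(.4367,.1569,.068)]):
  p=c['R']@np.array(X)+c['t'];print(c['fx']*p[0]/p[2]+c['cx'],c['fy']*p[1]/p[2]+c['cy'])
w=world(c)
for q in [(.409,.2037),(.4367,.1569),(.4637,.1102)]:
  m=(np.hypot(w[...,0]-q[0],w[...,1]-q[1])<.026)&(w[...,2]>.062)&(w[...,2]<.072)
  if m.sum()>20: print(m.sum(),cv2.minEnclosingCircle(w[m][:,:2].astype(np.float32)))
E
```

```text
t 2.27 pos [0.4136 0.2271 0.15  ] roll/4deg -0.0 shift/40mm [-0.45  -0.382  2.851] F [-0.5  0.6 -0.6] w 1.0
238.33203579329162 212.64282373000754
239.92932410907258 267.67221808279845
930 ((0.40984371304512024, 0.2030182182788849), 0.021693123504519463)
886 ((0.4390803277492523, 0.15729407966136932), 0.022061750292778015)
380 ((0.4644545614719391, 0.11499173939228058), 0.020968452095985413)
```

View pics/w1.png

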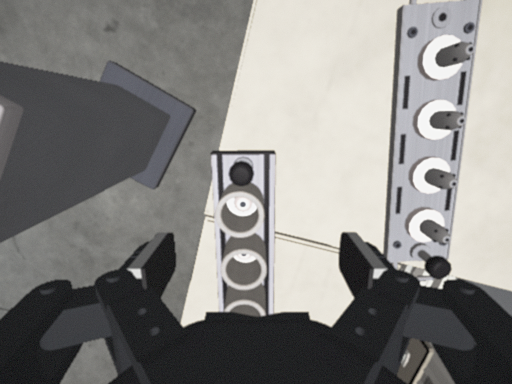

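play_rows:
  rows:
    - {"dx":-0.235,"dy":-0.19,"dz":0,"roll":0,"fingers":0}
    - {"dx":-0.23,"dy":-0.185,"dz":0,"roll":0,"fingers":0}
    - {"dx":0,"dy":0,"dz":0.3,"roll":0,"fingers":0}
    - {"dx":0,"dy":0,"dz":0.4,"roll":0,"fingers":0}
    - {"dx":0,"dy":0,"dz":0.4,"roll":0,"fingers":0}
    - {"dx":0,"dy":0,"dz":0.4,"roll":0,"fingers":0}
    - {"dx":0,"dy":0,"dz":0.4,"roll":0,"fingers":0}
    - {"dx":0,"dy":0,"dz":0.4,"roll":0,"fingers":0}
    - {"dx":0,"dy":0,"dz":0.4,"roll":0,"fingers":0}
    - {"dx":0,"dy":0,"dz":0.2,"roll":0,"fingers":0}
    - {"dx":0,"dy":0,"dz":0,"roll":0,"fingers":0}
    - {"dx":0,"dy":0,"dz":0,"roll":0,"fingers":0}

```text
time: 3.32
tool_pos: [0.4114, 0.204, 0.0358]
tcp_rot: [1.569, 2.721, 0.0]
wrist_force: [0.3, 0.6, 0.2]
width: 0.997
```

```bash
python3 - <<'E'
from h import *
plan(.4095,.2033,.034,(.8655,.5009))
E
```

```text
t 3.32 pos [0.4114 0.204  0.0358] roll/4deg 0.0 shift/40mm [ 0.009 -0.051  0.045] F [0.3 0.6 0.2] w 0.997
```

play_rows:
  rows:
    - {"dx":0,"dy":-0.05,"dz":0,"roll":0,"fingers":0.3}
    - {"dx":0,"dy":0,"dz":0,"roll":0,"fingers":0.5}
    - {"dx":0,"dy":0,"dz":0,"roll":0,"fingers":1}
    - {"dx":0,"dy":0,"dz":0,"roll":0,"fingers":1}
    - {"dx":0,"dy":0,"dz":0,"roll":0,"fingers":1}
    - {"dx":0,"dy":0,"dz":0,"roll":0,"fingers":1}
    - {"dx":0,"dy":0,"dz":0,"roll":0,"fingers":1}
    - {"dx":0,"dy":0,"dz":0,"roll":0,"fingers":1}
  grip_force: 50

```text
time: 3.98
tool_pos: [0.4104, 0.2036, 0.0363]
tcp_rot: [1.569, 2.721, 0.002]
wrist_force: [-1.1, -1.0, 6.0]
width: 0.486
```

```bash
python3 - <<'E'
from h import *
plan(.5901,.2759,.13,(.8281,.5606))
E
```

```text
t 3.98 pos [0.4104 0.2036 0.0363] roll/4deg -1.01 shift/40mm [-1.024  4.738 -2.334] F [-1.1 -1.   6. ] w 0.486
```

play_rows:
  rows:
    - {"dx":0,"dy":0,"dz":-0.3,"roll":0,"fingers":1}
    - {"dx":0,"dy":0,"dz":-0.5,"roll":0,"fingers":1}
    - {"dx":0,"dy":0,"dz":-0.5,"roll":0,"fingers":1}
    - {"dx":0,"dy":0,"dz":-0.5,"roll":-0.5,"fingers":1}
    - {"dx":0,"dy":0,"dz":-0.5,"roll":-0.5,"fingers":1}
    - {"dx":0,"dy":0.3,"dz":0,"roll":0,"fingers":1}
    - {"dx":-0.1,"dy":0.6,"dz":0,"roll":0,"fingers":1}
    - {"dx":-0.2,"dy":0.7,"dz":0,"roll":0,"fingers":1}
    - {"dx":-0.2,"dy":0.7,"dz":0,"roll":0,"fingers":1}
    - {"dx":-0.2,"dy":0.7,"dz":0,"roll":0,"fingers":1}
    - {"dx":-0.2,"dy":0.7,"dz":0,"roll":0,"fingers":1}
    - {"dx":-0.1,"dy":0.6,"dz":0,"roll":0,"fingers":1}
    - {"dx":0,"dy":0.35,"dz":0,"roll":0,"fingers":1}
    - {"dx":0,"dy":0,"dz":0,"roll":0,"fingers":1}
    - {"dx":0,"dy":0,"dz":0,"roll":0,"fingers":1}

```text
time: 5.23
tool_pos: [0.5858, 0.2744, 0.1252]
tcp_rot: [-1.473, -2.773, 0.003]
wrist_force: [0.2, -1.0, -1.4]
width: 0.491
```

```bash
python3 - <<'E'
from h import *
plan(.5901,.2759,.036,(.8281,.5606))
c=cam('wrist','w2.png')
w=world(c)
s=bot.read_state()['tool_pos']
m=(np.hypot(w[...,0]-s[0],w[...,1]-s[1])<.03)&(w[...,2]>s[2]+.025)&(w[...,2]<s[2]+.04)
print(m.sum(),w[m].mean(0),cv2.minEnclosingCircle(w[m][:,:2].astype(np.float32)))
E
```

```text
t 5.23 pos [0.5858 0.2744 0.1252] roll/4deg -0.01 shift/40mm [-0.031  0.115  2.23 ] F [ 0.2 -1.  -1.4] w 0.491
4570 [0.58559287 0.27552205 0.15722983] ((0.5823312401771545, 0.27736958861351013), 0.029283344745635986)
```

View pics/w2.png

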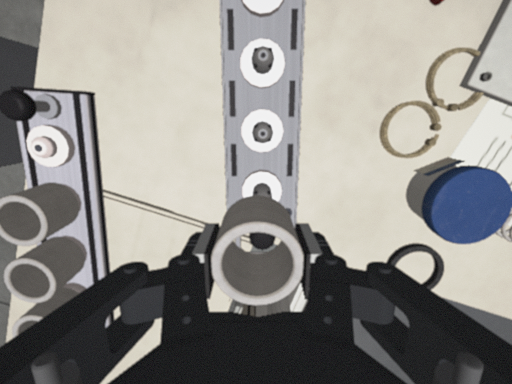

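```bash
python3 - <<'E'
from h import *
c=cam('wrist');s=bot.read_state()['tool_pos']
w=world(c)
z=s[2]-.036+.068
print(z,w[222:302,256,2].round(3)[::6]); p=pix2plane(c,256.5,262.5,z); print(p,p-s[:2], (p-s[:2])@np.array([[-.5606,.8281],[.8281,.5606]]).T)
C=cv2.cvtColor(c['pixels'],cv2.COLOR_RGB2GRAY); 
m=((abs(w[...,2]-z)<.006)&(np.hypot(w[...,0]-s[0],w[...,1]-s[1])<.024)).astype(np.uint8)
q=w[m>0]; q=q[q[:,2]>z-.003]
r=np.hypot(q[:,0]-p[0],q[:,1]-p[1]); print(len(q),np.percentile(r,[2,50,98]))
from scipy.optimize import least_squares
print('post near P1 white disc check', [pix2plane(c,u,v,.026).round(4) for u,v in [(262,130),(262,62)]])
E
```

```text
0.1576466190926735 [0.157 0.158 0.056 0.058 0.057 0.016 0.123 0.13  0.135 0.14  0.146 0.152
 0.156 0.158]
[0.58525571 0.27490375] [0.00060737 0.00106457] [0.00054108 0.00109976]
3197 [0.01604142 0.01911688 0.02308113]
post near P1 white disc check [array([0.5599, 0.3197]), array([0.5292, 0.3645])]
```

play_rows:
  rows:
    - {"dx":-0.03,"dy":0.1,"dz":0,"roll":0,"fingers":1}
    - {"dx":0,"dy":0,"dz":0.4,"roll":0,"fingers":1}
    - {"dx":0,"dy":0,"dz":0.4,"roll":0,"fingers":1}
    - {"dx":0,"dy":0,"dz":0.4,"roll":0,"fingers":1}
    - {"dx":0,"dy":0,"dz":0.3,"roll":0,"fingers":1}
    - {"dx":0,"dy":0,"dz":0.3,"roll":0,"fingers":1}
    - {"dx":0,"dy":0,"dz":0.2,"roll":0,"fingers":1}
    - {"dx":0,"dy":0,"dz":0.15,"roll":0,"fingers":1}
    - {"dx":0,"dy":0,"dz":0,"roll":0,"fingers":1}
    - {"dx":0,"dy":0,"dz":0,"roll":0,"fingers":1}
    - {"dx":0,"dy":0,"dz":0,"roll":0,"fingers":1}

```text
time: 6.25
tool_pos: [0.5907, 0.2759, 0.0421]
tcp_rot: [1.473, 2.774, 0.002]
wrist_force: [-0.0, 0.4, -1.8]
width: 0.492
```

```bash
python3 - <<'E'
from h import *
plan(.5901,.2759,.036,(.8281,.5606))
E
```

```text
t 6.25 pos [0.5907 0.2759 0.0421] roll/4deg -0.01 shift/40mm [ 0.009 -0.012  0.152] F [-0.   0.4 -1.8] w 0.492
```

play_rows:
  rows:
    - {"dx":0,"dy":0,"dz":0.08,"roll":0,"fingers":1}
    - {"dx":0,"dy":0,"dz":0.05,"roll":0,"fingers":1}
    - {"dx":0,"dy":0,"dz":0,"roll":0,"fingers":1}
    - {"dx":0,"dy":0,"dz":0,"roll":0,"fingers":1}

```text
time: 6.58
tool_pos: [0.5904, 0.2758, 0.0365]
tcp_rot: [1.473, 2.774, 0.001]
wrist_force: [0.0, 0.6, 0.4]
width: 0.483
```

play_rows:
  rows:
    - {"dx":0,"dy":0,"dz":0,"roll":0,"fingers":0.2}
    - {"dx":0,"dy":0,"dz":0,"roll":0,"fingers":0}
    - {"dx":0,"dy":0,"dz":0,"roll":0,"fingers":0}
    - {"dx":0,"dy":0,"dz":0,"roll":0,"fingers":0}
    - {"dx":0,"dy":0,"dz":-0.3,"roll":0,"fingers":0}
    - {"dx":0,"dy":0,"dz":-0.5,"roll":0,"fingers":0}
    - {"dx":0,"dy":0,"dz":-0.5,"roll":0,"fingers":0}
    - {"dx":0,"dy":0,"dz":-0.5,"roll":0.5,"fingers":0}
    - {"dx":0,"dy":0,"dz":-0.5,"roll":0.5,"fingers":0}
    - {"dx":0,"dy":-0.4,"dz":0,"roll":0,"fingers":0}
    - {"dx":-0.1,"dy":-0.7,"dz":0,"roll":0,"fingers":0}
    - {"dx":-0.15,"dy":-0.8,"dz":0,"roll":0,"fingers":0}
    - {"dx":-0.15,"dy":-0.8,"dz":0,"roll":0,"fingers":0}
    - {"dx":-0.15,"dy":-0.8,"dz":0,"roll":0,"fingers":0}
    - {"dx":-0.1,"dy":-0.7,"dz":0,"roll":0,"fingers":0}
    - {"dx":0,"dy":-0.5,"dz":0,"roll":0,"fingers":0}
    - {"dx":0,"dy":0,"dz":0,"roll":0,"fingers":0}
    - {"dx":0,"dy":0,"dz":0,"roll":0,"fingers":0}

```text
time: 8.08
tool_pos: [0.4401, 0.1586, 0.129]
tcp_rot: [1.57, 2.72, 0.002]
wrist_force: [0.6, 0.1, 0.1]
width: 1.002
```

```bash
python3 - <<'E'
from h import *
plan(.4378,.1572,.036,(.8655,.5009))
c=cam('scene'); cv2.imwrite('pics/s1.png',cv2.resize(c['pixels'][180:330,170:350,::-1],None,fx=3,fy=3,interpolation=2))
c=cam('wrist');w=world(c)
for q in [(.4378,.1572),(.4637,.1102),(.59,.276)]:
  m=(np.hypot(w[...,0]-q[0],w[...,1]-q[1])<.026)&(w[...,2]>.062)&(w[...,2]<.075)
  if m.sum()>20: print(m.sum(),np.percentile(w[m][:,2],[5,50,95]).round(4),cv2.minEnclosingCircle(w[m][:,:2].astype(np.float32)))
E
```

```text
t 8.08 pos [0.4401 0.1586 0.129 ] roll/4deg -0.01 shift/40mm [-1.000e-03 -7.100e-02  2.326e+00] F [0.6 0.1 0.1] w 1.002
1126 [0.0637 0.0687 0.0699] ((0.43965208530426025, 0.15696093440055847), 0.021759578958153725)
1074 [0.0631 0.0685 0.0698] ((0.4661979079246521, 0.11039561033248901), 0.022021576762199402)
1039 [0.0626 0.0681 0.0697] ((0.5899741053581238, 0.27405261993408203), 0.02232838235795498)
```

View pics/s1.png

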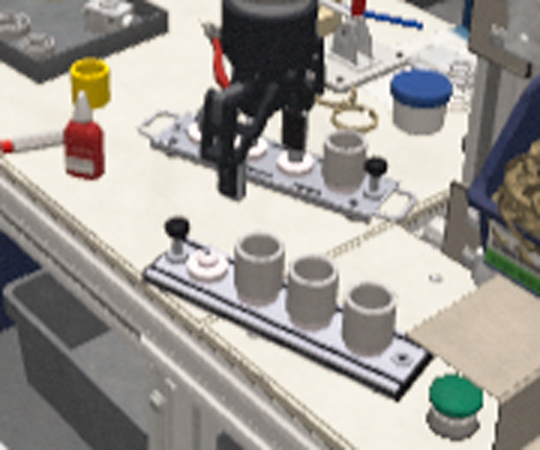

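play_rows:
  rows:
    - {"dx":-0.02,"dy":-0.045,"dz":0.3,"roll":0,"fingers":0}
    - {"dx":0,"dy":0,"dz":0.4,"roll":0,"fingers":0}
    - {"dx":0,"dy":0,"dz":0.4,"roll":0,"fingers":0}
    - {"dx":0,"dy":0,"dz":0.4,"roll":0,"fingers":0}
    - {"dx":0,"dy":0,"dz":0.4,"roll":0,"fingers":0}
    - {"dx":0,"dy":0,"dz":0.3,"roll":0,"fingers":0}
    - {"dx":0,"dy":0,"dz":0.15,"roll":0,"fingers":0}
    - {"dx":0,"dy":0,"dz":0,"roll":0,"fingers":0}
    - {"dx":0,"dy":0,"dz":0,"roll":0,"fingers":0}
    - {"dx":0,"dy":0,"dz":0,"roll":0,"fingers":0.3}
    - {"dx":0,"dy":0,"dz":0,"roll":0,"fingers":0.5}
    - {"dx":0,"dy":0,"dz":0,"roll":0,"fingers":1}
    - {"dx":0,"dy":0,"dz":0,"roll":0,"fingers":1}
    - {"dx":0,"dy":0,"dz":0,"roll":0,"fingers":1}
    - {"dx":0,"dy":0,"dz":0,"roll":0,"fingers":1}
    - {"dx":0,"dy":0,"dz":0,"roll":0,"fingers":1}
    - {"dx":0,"dy":0,"dz":0,"roll":0,"fingers":1}

```text
time: 9.6
tool_pos: [0.44, 0.1575, 0.035]
tcp_rot: [1.569, 2.721, 0.002]
wrist_force: [-0.2, 0.3, 6.1]
width: 0.489
```

```bash
python3 - <<'E'
from h import *
plan(.5598,.3204,.13,(.8281,.5606))
E
```

```text
t 9.6 pos [0.44   0.1575 0.035 ] roll/4deg -1.01 shift/40mm [ 1.692  4.766 -2.367] F [-0.2  0.3  6.1] w 0.489
```

play_rows:
  rows:
    - {"dx":0,"dy":0,"dz":-0.3,"roll":0,"fingers":1}
    - {"dx":0,"dy":0,"dz":-0.5,"roll":0,"fingers":1}
    - {"dx":0,"dy":0,"dz":-0.5,"roll":0,"fingers":1}
    - {"dx":0,"dy":0,"dz":-0.5,"roll":-0.5,"fingers":1}
    - {"dx":0,"dy":0,"dz":-0.6,"roll":-0.5,"fingers":1}
    - {"dx":0.1,"dy":0.35,"dz":0,"roll":0,"fingers":1}
    - {"dx":0.2,"dy":0.6,"dz":0,"roll":0,"fingers":1}
    - {"dx":0.3,"dy":0.7,"dz":0,"roll":0,"fingers":1}
    - {"dx":0.3,"dy":0.7,"dz":0,"roll":0,"fingers":1}
    - {"dx":0.3,"dy":0.7,"dz":0,"roll":0,"fingers":1}
    - {"dx":0.2,"dy":0.7,"dz":0,"roll":0,"fingers":1}
    - {"dx":0.2,"dy":0.65,"dz":0,"roll":0,"fingers":1}
    - {"dx":0.1,"dy":0.35,"dz":0,"roll":0,"fingers":1}
    - {"dx":0,"dy":0,"dz":0,"roll":0,"fingers":1}
    - {"dx":0,"dy":0,"dz":0,"roll":0,"fingers":1}
    - {"dx":0,"dy":0,"dz":0,"roll":0,"fingers":1}

```text
time: 10.93
tool_pos: [0.5573, 0.3191, 0.1291]
tcp_rot: [-1.473, -2.774, 0.004]
wrist_force: [-0.1, 0.3, -1.0]
width: 0.492
```

```bash
python3 - <<'E'
from h import *
plan(.5598,.3204,.035,(.8281,.5606))
E
```

```text
t 10.93 pos [0.5573 0.3191 0.1291] roll/4deg -0.01 shift/40mm [-0.009  0.076  2.352] F [-0.1  0.3 -1. ] w 0.492
```

play_rows:
  rows:
    - {"dx":-0.01,"dy":0.07,"dz":0,"roll":0,"fingers":1}
    - {"dx":0,"dy":0,"dz":0.4,"roll":0,"fingers":1}
    - {"dx":0,"dy":0,"dz":0.4,"roll":0,"fingers":1}
    - {"dx":0,"dy":0,"dz":0.4,"roll":0,"fingers":1}
    - {"dx":0,"dy":0,"dz":0.4,"roll":0,"fingers":1}
    - {"dx":0,"dy":0,"dz":0.3,"roll":0,"fingers":1}
    - {"dx":0,"dy":0,"dz":0.2,"roll":0,"fingers":1}
    - {"dx":0,"dy":0,"dz":0.12,"roll":0,"fingers":1}
    - {"dx":0,"dy":0,"dz":0.1,"roll":0,"fingers":1}
    - {"dx":0,"dy":0,"dz":0,"roll":0,"fingers":1}
    - {"dx":0,"dy":0,"dz":0,"roll":0,"fingers":1}
    - {"dx":0,"dy":0,"dz":0,"roll":0,"fingers":1}

```text
time: 11.93
tool_pos: [0.5617, 0.3216, 0.0382]
tcp_rot: [1.473, 2.774, 0.002]
wrist_force: [-0.9, 1.0, -1.2]
width: 0.489
```

play_rows:
  rows:
    - {"dx":0,"dy":0,"dz":0.07,"roll":0,"fingers":1}
    - {"dx":0,"dy":0,"dz":0,"roll":0,"fingers":1}
    - {"dx":0,"dy":0,"dz":0,"roll":0,"fingers":0.2}
    - {"dx":0,"dy":0,"dz":0,"roll":0,"fingers":0}
    - {"dx":0,"dy":0,"dz":0,"roll":0,"fingers":0}
    - {"dx":0,"dy":0,"dz":0,"roll":0,"fingers":0}
    - {"dx":0,"dy":0,"dz":-0.3,"roll":0,"fingers":0}
    - {"dx":0,"dy":0,"dz":-0.5,"roll":0,"fingers":0}
    - {"dx":0,"dy":0,"dz":-0.5,"roll":0,"fingers":0}
    - {"dx":0,"dy":0,"dz":-0.5,"roll":0.5,"fingers":0}
    - {"dx":0,"dy":0,"dz":-0.5,"roll":0.5,"fingers":0}
    - {"dx":-0.3,"dy":-0.4,"dz":0,"roll":0,"fingers":0}
    - {"dx":-0.5,"dy":-0.7,"dz":0,"roll":0,"fingers":0}
    - {"dx":-0.5,"dy":-0.7,"dz":0,"roll":0,"fingers":0}
    - {"dx":-0.5,"dy":-0.7,"dz":0,"roll":0,"fingers":0}
    - {"dx":-0.5,"dy":-0.7,"dz":0,"roll":0,"fingers":0}
    - {"dx":-0.5,"dy":-0.7,"dz":0,"roll":0,"fingers":0}
    - {"dx":-0.4,"dy":-0.5,"dz":0,"roll":0,"fingers":0}
    - {"dx":-0.15,"dy":-0.3,"dz":0,"roll":0,"fingers":0}
    - {"dx":0,"dy":0,"dz":0,"roll":0,"fingers":0}

```text
time: 13.6
tool_pos: [0.4641, 0.1094, 0.127]
tcp_rot: [-1.573, -2.72, 0.001]
wrist_force: [-0.5, -0.3, 0.1]
width: 1.004
```

```bash
cat > k.py <<'E'
from h import *
import sys
x,y=map(float,sys.argv[1:3])
plan(x,y,.035,(.8655,.5009))
c=cam('wrist');w=world(c)
for q in [(x,y),(.491,.0635),(.59,.276),(.56,.3205),(.5295,.3653)]:
  m=(np.hypot(w[...,0]-q[0],w[...,1]-q[1])<.026)&(w[...,2]>.062)&(w[...,2]<.08)
  if m.sum()>20: print(q,m.sum(),np.percentile(w[m][:,2],[5,50,95]).round(4),cv2.minEnclosingCircle(w[m][:,:2].astype(np.float32)))
E
python3 k.py .4655 .1104
```

```text
t 13.6 pos [0.4641 0.1094 0.127 ] roll/4deg -0.03 shift/40mm [0.006 0.044 2.299] F [-0.5 -0.3  0.1] w 1.004
(0.4655, 0.1104) 1149 [0.0636 0.0687 0.07  ] ((0.46646472811698914, 0.11036984622478485), 0.021801088005304337)
(0.491, 0.0635) 1088 [0.0631 0.0685 0.0698] ((0.4928116500377655, 0.06092158332467079), 0.022141389548778534)
(0.59, 0.276) 661 [0.0625 0.0674 0.0696] ((0.5832720398902893, 0.26862478256225586), 0.019287416711449623)
(0.56, 0.3205) 33 [0.0621 0.0624 0.0633] ((0.5471566915512085, 0.30715590715408325), 0.007420280948281288)
```

play_rows:
  rows:
    - {"dx":0,"dy":0.04,"dz":0.3,"roll":0,"fingers":0}
    - {"dx":0,"dy":0,"dz":0.4,"roll":0,"fingers":0}
    - {"dx":0,"dy":0,"dz":0.4,"roll":0,"fingers":0}
    - {"dx":0,"dy":0,"dz":0.4,"roll":0,"fingers":0}
    - {"dx":0,"dy":0,"dz":0.4,"roll":0,"fingers":0}
    - {"dx":0,"dy":0,"dz":0.3,"roll":0,"fingers":0}
    - {"dx":0,"dy":0,"dz":0.1,"roll":0,"fingers":0}
    - {"dx":0,"dy":0,"dz":0,"roll":0,"fingers":0}
    - {"dx":0,"dy":0,"dz":0,"roll":0,"fingers":0}
    - {"dx":0,"dy":0,"dz":0,"roll":0,"fingers":0.3}
    - {"dx":0,"dy":0,"dz":0,"roll":0,"fingers":0.5}
    - {"dx":0,"dy":0,"dz":0,"roll":0,"fingers":1}
    - {"dx":0,"dy":0,"dz":0,"roll":0,"fingers":1}
    - {"dx":0,"dy":0,"dz":0,"roll":0,"fingers":1}
    - {"dx":0,"dy":0,"dz":0,"roll":0,"fingers":1}
    - {"dx":0,"dy":0,"dz":0,"roll":0,"fingers":1}
    - {"dx":0,"dy":0,"dz":0,"roll":0,"fingers":1}

```text
time: 15.07
tool_pos: [0.4676, 0.1121, 0.0355]
tcp_rot: [1.569, 2.72, 0.002]
wrist_force: [-0.9, -0.9, 5.8]
width: 0.486
```

```bash
python3 - <<'E'
from h import *
plan(.5295,.3652,.13,(.8281,.5606))
c=cam('top');w=world(c)
for q in [(.59,.276),(.56,.3205)]:
  m=(np.hypot(w[...,0]-q[0],w[...,1]-q[1])<.028)&(w[...,2]>.045)&(w[...,2]<.1)
  if m.sum()>5: print(q,m.sum(),np.percentile(w[m][:,2],[5,50,95]).round(4),cv2.minEnclosingCircle(w[m][:,:2].astype(np.float32)))
E
```

```text
t 15.07 pos [0.4676 0.1121 0.0355] roll/4deg -1.01 shift/40mm [ 4.372  4.832 -2.357] F [-0.9 -0.9  5.8] w 0.486
(0.59, 0.276) 143 [0.0473 0.0644 0.0692] ((0.5905150175094604, 0.27288639545440674), 0.025047587230801582)
(0.56, 0.3205) 129 [0.0473 0.066  0.0702] ((0.5602496862411499, 0.32239121198654175), 0.021609125658869743)
```

play_rows:
  rows:
    - {"dx":0,"dy":0,"dz":-0.3,"roll":0,"fingers":1}
    - {"dx":0,"dy":0,"dz":-0.5,"roll":0,"fingers":1}
    - {"dx":0,"dy":0,"dz":-0.5,"roll":0,"fingers":1}
    - {"dx":0,"dy":0,"dz":-0.5,"roll":-0.5,"fingers":1}
    - {"dx":0,"dy":0,"dz":-0.6,"roll":-0.5,"fingers":1}
    - {"dx":0.3,"dy":0.35,"dz":0,"roll":0,"fingers":1}
    - {"dx":0.5,"dy":0.55,"dz":0,"roll":0,"fingers":1}
    - {"dx":0.55,"dy":0.6,"dz":0,"roll":0,"fingers":1}
    - {"dx":0.55,"dy":0.6,"dz":0,"roll":0,"fingers":1}
    - {"dx":0.55,"dy":0.6,"dz":0,"roll":0,"fingers":1}
    - {"dx":0.55,"dy":0.6,"dz":0,"roll":0,"fingers":1}
    - {"dx":0.55,"dy":0.6,"dz":0,"roll":0,"fingers":1}
    - {"dx":0.5,"dy":0.6,"dz":0,"roll":0,"fingers":1}
    - {"dx":0.3,"dy":0.35,"dz":0,"roll":0,"fingers":1}
    - {"dx":0,"dy":0,"dz":0,"roll":0,"fingers":1}
    - {"dx":0,"dy":0,"dz":0,"roll":0,"fingers":1}
    - {"dx":0,"dy":0,"dz":0,"roll":0,"fingers":1}

```text
time: 16.53
tool_pos: [0.5293, 0.3638, 0.1296]
tcp_rot: [-1.473, -2.774, 0.003]
wrist_force: [-1.1, -0.0, -0.2]
width: 0.489
```

```bash
python3 - <<'E'
from h import *
plan(.5295,.3652,.035,(.8281,.5606))
E
```

```text
t 16.53 pos [0.5293 0.3638 0.1296] roll/4deg -0.0 shift/40mm [0.027 0.029 2.365] F [-1.1 -0.  -0.2] w 0.489
```

play_rows:
  rows:
    - {"dx":0.03,"dy":0.02,"dz":0,"roll":0,"fingers":1}
    - {"dx":0,"dy":0,"dz":0.4,"roll":0,"fingers":1}
    - {"dx":0,"dy":0,"dz":0.4,"roll":0,"fingers":1}
    - {"dx":0,"dy":0,"dz":0.4,"roll":0,"fingers":1}
    - {"dx":0,"dy":0,"dz":0.4,"roll":0,"fingers":1}
    - {"dx":0,"dy":0,"dz":0.3,"roll":0,"fingers":1}
    - {"dx":0,"dy":0,"dz":0.2,"roll":0,"fingers":1}
    - {"dx":0,"dy":0,"dz":0.14,"roll":0,"fingers":1}
    - {"dx":0,"dy":0,"dz":0.12,"roll":0,"fingers":1}
    - {"dx":0,"dy":0,"dz":0,"roll":0,"fingers":1}
    - {"dx":0,"dy":0,"dz":0,"roll":0,"fingers":1}
    - {"dx":0,"dy":0,"dz":0,"roll":0,"fingers":1}

```text
time: 17.53
tool_pos: [0.5305, 0.3665, 0.0368]
tcp_rot: [1.473, 2.774, 0.002]
wrist_force: [-0.3, -0.1, -0.8]
width: 0.492
```

play_rows:
  rows:
    - {"dx":0,"dy":0,"dz":0.04,"roll":0,"fingers":1}
    - {"dx":0,"dy":0,"dz":0,"roll":0,"fingers":1}
    - {"dx":0,"dy":0,"dz":0,"roll":0,"fingers":0.2}
    - {"dx":0,"dy":0,"dz":0,"roll":0,"fingers":0}
    - {"dx":0,"dy":0,"dz":0,"roll":0,"fingers":0}
    - {"dx":0,"dy":0,"dz":0,"roll":0,"fingers":0}
    - {"dx":0,"dy":0,"dz":-0.3,"roll":0,"fingers":0}
    - {"dx":0,"dy":0,"dz":-0.5,"roll":0,"fingers":0}
    - {"dx":0,"dy":0,"dz":-0.5,"roll":0,"fingers":0}
    - {"dx":0,"dy":0,"dz":-0.5,"roll":0.5,"fingers":0}
    - {"dx":0,"dy":0,"dz":-0.5,"roll":0.5,"fingers":0}
    - {"dx":-0.3,"dy":-0.2,"dz":0,"roll":0,"fingers":0}
    - {"dx":-0.6,"dy":-0.45,"dz":0,"roll":0,"fingers":0}
    - {"dx":-0.6,"dy":-0.45,"dz":0,"roll":0,"fingers":0}
    - {"dx":-0.6,"dy":-0.45,"dz":0,"roll":0,"fingers":0}
    - {"dx":-0.6,"dy":-0.45,"dz":0,"roll":0,"fingers":0}
    - {"dx":-0.6,"dy":-0.45,"dz":0,"roll":0,"fingers":0}
    - {"dx":-0.6,"dy":-0.45,"dz":0,"roll":0,"fingers":0}
    - {"dx":-0.6,"dy":-0.45,"dz":0,"roll":0,"fingers":0}
    - {"dx":-0.6,"dy":-0.45,"dz":0,"roll":0,"fingers":0}

```text
time: 19.2
tool_pos: [0.4997, 0.1115, 0.1263]
tcp_rot: [-1.568, -2.722, 0.001]
wrist_force: [0.7, -0.5, 0.3]
width: 1.0
```

play_rows:
  rows:
    - {"dx":-0.6,"dy":-0.45,"dz":0,"roll":0,"fingers":0}
    - {"dx":-0.3,"dy":-0.3,"dz":0,"roll":0,"fingers":0}
    - {"dx":0,"dy":0,"dz":0,"roll":0,"fingers":0}
    - {"dx":0,"dy":0,"dz":0,"roll":0,"fingers":0}

```text
time: 19.53
tool_pos: [0.4922, 0.0663, 0.1264]
tcp_rot: [-1.572, -2.72, -0.0]
wrist_force: [-0.1, 0.5, -0.8]
width: 1.002
```

```bash
python3 k.py .492 .0618; python3 - <<'E'
from h import *
c=cam('scene'); cv2.imwrite('pics/s2.png',cv2.resize(c['pixels'][180:330,170:350,::-1],None,fx=3,fy=3,interpolation=2))
E
```

```text
t 19.53 pos [0.4922 0.0663 0.1264] roll/4deg -0.03 shift/40mm [-0.096 -0.061  2.285] F [-0.1  0.5 -0.8] w 1.002
(0.492, 0.0618) 1141 [0.0636 0.0687 0.0699] ((0.49255383014678955, 0.060799095779657364), 0.02168475091457367)
(0.491, 0.0635) 1141 [0.0636 0.0687 0.0699] ((0.49255383014678955, 0.060799095779657364), 0.02168475091457367)
(0.59, 0.276) 95 [0.0621 0.0634 0.0654] ((0.5760002136230469, 0.26165974140167236), 0.009714564308524132)
```

View pics/s2.png

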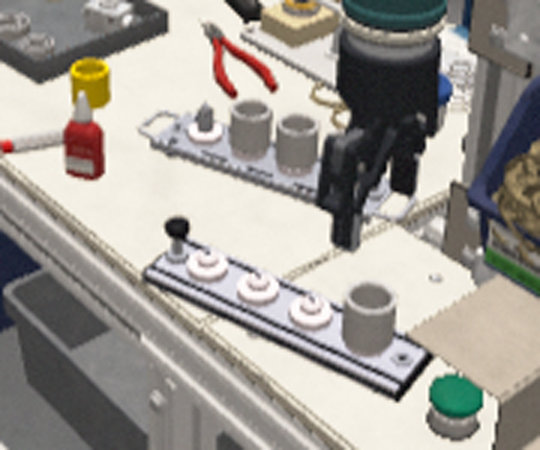

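play_rows:
  rows:
    - {"dx":-0.11,"dy":-0.06,"dz":0.3,"roll":0,"fingers":0}
    - {"dx":0,"dy":0,"dz":0.4,"roll":0,"fingers":0}
    - {"dx":0,"dy":0,"dz":0.4,"roll":0,"fingers":0}
    - {"dx":0,"dy":0,"dz":0.4,"roll":0,"fingers":0}
    - {"dx":0,"dy":0,"dz":0.4,"roll":0,"fingers":0}
    - {"dx":0,"dy":0,"dz":0.3,"roll":0,"fingers":0}
    - {"dx":0,"dy":0,"dz":0.1,"roll":0,"fingers":0}
    - {"dx":0,"dy":0,"dz":0,"roll":0,"fingers":0}
    - {"dx":0,"dy":0,"dz":0,"roll":0,"fingers":0}
    - {"dx":0,"dy":0,"dz":0,"roll":0,"fingers":0.3}
    - {"dx":0,"dy":0,"dz":0,"roll":0,"fingers":0.5}
    - {"dx":0,"dy":0,"dz":0,"roll":0,"fingers":1}
    - {"dx":0,"dy":0,"dz":0,"roll":0,"fingers":1}
    - {"dx":0,"dy":0,"dz":0,"roll":0,"fingers":1}
    - {"dx":0,"dy":0,"dz":0,"roll":0,"fingers":1}
    - {"dx":0,"dy":0,"dz":0,"roll":0,"fingers":1}
    - {"dx":0,"dy":0,"dz":0,"roll":0,"fingers":1}

```text
time: 21.05
tool_pos: [0.4938, 0.0623, 0.0355]
tcp_rot: [1.569, 2.72, 0.002]
wrist_force: [-0.5, -0.2, 5.8]
width: 0.492
```

```bash
python3 - <<'E'
from h import *
plan(.4992,.41,.13,(.8281,.5606))
E
```

```text
t 21.05 pos [0.4938 0.0623 0.0355] roll/4deg -1.01 shift/40mm [ 7.12   4.989 -2.362] F [-0.5 -0.2  5.8] w 0.492
```

play_rows:
  rows:
    - {"dx":0,"dy":0,"dz":-0.3,"roll":0,"fingers":1}
    - {"dx":0,"dy":0,"dz":-0.5,"roll":0,"fingers":1}
    - {"dx":0,"dy":0,"dz":-0.5,"roll":0,"fingers":1}
    - {"dx":0,"dy":0,"dz":-0.5,"roll":-0.5,"fingers":1}
    - {"dx":0,"dy":0,"dz":-0.6,"roll":-0.5,"fingers":1}
    - {"dx":0.3,"dy":0.2,"dz":0,"roll":0,"fingers":1}
    - {"dx":0.6,"dy":0.4,"dz":0,"roll":0,"fingers":1}
    - {"dx":0.6,"dy":0.4,"dz":0,"roll":0,"fingers":1}
    - {"dx":0.6,"dy":0.4,"dz":0,"roll":0,"fingers":1}
    - {"dx":0.6,"dy":0.4,"dz":0,"roll":0,"fingers":1}
    - {"dx":0.6,"dy":0.45,"dz":0,"roll":0,"fingers":1}
    - {"dx":0.6,"dy":0.45,"dz":0,"roll":0,"fingers":1}
    - {"dx":0.6,"dy":0.45,"dz":0,"roll":0,"fingers":1}
    - {"dx":0.6,"dy":0.45,"dz":0,"roll":0,"fingers":1}
    - {"dx":0.6,"dy":0.45,"dz":0,"roll":0,"fingers":1}
    - {"dx":0.6,"dy":0.45,"dz":0,"roll":0,"fingers":1}
    - {"dx":0.5,"dy":0.3,"dz":0,"roll":0,"fingers":1}
    - {"dx":0.3,"dy":0.2,"dz":0,"roll":0,"fingers":1}
    - {"dx":0,"dy":0,"dz":0,"roll":0,"fingers":1}
    - {"dx":0,"dy":0,"dz":0,"roll":0,"fingers":1}

```text
time: 22.72
tool_pos: [0.499, 0.4094, 0.1297]
tcp_rot: [-1.471, -2.776, 0.003]
wrist_force: [0.0, 0.7, -1.3]
width: 0.487
```

```bash
python3 - <<'E'
from h import *
plan(.4992,.41,.035,(.8281,.5606))
E
```

```text
t 22.72 pos [0.499  0.4094 0.1297] roll/4deg 0.01 shift/40mm [0.011 0.018 2.367] F [ 0.   0.7 -1.3] w 0.487
```

play_rows:
  rows:
    - {"dx":0,"dy":0,"dz":0,"roll":0,"fingers":1}
    - {"dx":0,"dy":0,"dz":0.4,"roll":0,"fingers":1}
    - {"dx":0,"dy":0,"dz":0.4,"roll":0,"fingers":1}
    - {"dx":0,"dy":0,"dz":0.4,"roll":0,"fingers":1}
    - {"dx":0,"dy":0,"dz":0.4,"roll":0,"fingers":1}
    - {"dx":0,"dy":0,"dz":0.3,"roll":0,"fingers":1}
    - {"dx":0,"dy":0,"dz":0.2,"roll":0,"fingers":1}
    - {"dx":0,"dy":0,"dz":0.14,"roll":0,"fingers":1}
    - {"dx":0,"dy":0,"dz":0.12,"roll":0,"fingers":1}
    - {"dx":0,"dy":0,"dz":0,"roll":0,"fingers":1}
    - {"dx":0,"dy":0,"dz":0,"roll":0,"fingers":1}
    - {"dx":0,"dy":0,"dz":0,"roll":0,"fingers":1}

```text
time: 23.72
tool_pos: [0.5, 0.41, 0.0369]
tcp_rot: [1.473, 2.774, 0.002]
wrist_force: [0.3, 0.0, -0.8]
width: 0.49
```

play_rows:
  rows:
    - {"dx":0,"dy":0,"dz":0.04,"roll":0,"fingers":1}
    - {"dx":0,"dy":0,"dz":0,"roll":0,"fingers":1}
    - {"dx":0,"dy":0,"dz":0,"roll":0,"fingers":0.2}
    - {"dx":0,"dy":0,"dz":0,"roll":0,"fingers":0}
    - {"dx":0,"dy":0,"dz":0,"roll":0,"fingers":0}
    - {"dx":0,"dy":0,"dz":0,"roll":0,"fingers":0}
    - {"dx":0,"dy":0,"dz":-0.3,"roll":0,"fingers":0}
    - {"dx":0,"dy":0,"dz":-0.5,"roll":0,"fingers":0}
    - {"dx":0,"dy":0,"dz":-0.6,"roll":0,"fingers":0}
    - {"dx":0,"dy":0,"dz":-0.7,"roll":0,"fingers":0}
    - {"dx":0,"dy":0,"dz":-0.7,"roll":0,"fingers":0}
    - {"dx":0,"dy":0,"dz":-0.7,"roll":0,"fingers":0}
    - {"dx":0,"dy":0,"dz":-0.7,"roll":0,"fingers":0}
    - {"dx":0.4,"dy":0,"dz":0,"roll":0,"fingers":0}
    - {"dx":0.8,"dy":0,"dz":0,"roll":0,"fingers":0}
    - {"dx":0.8,"dy":0,"dz":0,"roll":0,"fingers":0}
    - {"dx":0.8,"dy":0,"dz":0,"roll":0,"fingers":0}
    - {"dx":0.4,"dy":0,"dz":0,"roll":0,"fingers":0}
    - {"dx":0,"dy":0,"dz":0,"roll":0,"fingers":0}
    - {"dx":0,"dy":0,"dz":0,"roll":0,"fingers":0}

```text
time: 25.38
tool_pos: [0.4271, 0.5161, 0.2025]
tcp_rot: [1.47, 2.776, -0.001]
wrist_force: [-0.0, -0.3, 0.5]
width: 1.004
```

```bash
python3 - <<'E'
from h import *
c=cam('scene'); cv2.imwrite('pics/s3.png',cv2.resize(c['pixels'][180:330,170:350,::-1],None,fx=3,fy=3,interpolation=2))
for n in ('scene','top'):
  w=world(cam(n))
  for q in [(.5901,.2759),(.5598,.3206),(.5295,.3653),(.4992,.41),(.37,.415)]:
    m=(np.hypot(w[...,0]-q[0],w[...,1]-q[1])<.028)&(w[...,2]>.055)&(w[...,2]<.1)
    if m.sum()>5: print(n,q,m.sum(),np.percentile(w[m][:,2],[50,95,99]).round(4),cv2.minEnclosingCircle(w[m][:,:2].astype(np.float32)))
print(bot.read_state()['wrist_force'],bot.read_state()['tool_pos'])
E
```

```text
scene (0.5901, 0.2759) 137 [0.0645 0.0707 0.0722] ((0.5921957492828369, 0.27275168895721436), 0.02403458207845688)
scene (0.5598, 0.3206) 132 [0.0648 0.0702 0.0712] ((0.5624621510505676, 0.321139931678772), 0.023817282170057297)
scene (0.5295, 0.3653) 125 [0.0649 0.0711 0.072 ] ((0.5318883061408997, 0.3663221597671509), 0.02414669468998909)
scene (0.4992, 0.41) 119 [0.0641 0.0711 0.0721] ((0.4998660981655121, 0.41042929887771606), 0.023068053647875786)
scene (0.37, 0.415) 95 [0.068  0.0923 0.0961] ((0.3692040741443634, 0.41583579778671265), 0.018225304782390594)
top (0.5901, 0.2759) 100 [0.0664 0.0703 0.0706] ((0.5904521942138672, 0.27276310324668884), 0.02505568042397499)
top (0.5598, 0.3206) 99 [0.0661 0.0693 0.0707] ((0.5604656934738159, 0.32248371839523315), 0.021600129082798958)
top (0.5295, 0.3653) 99 [0.0664 0.0698 0.0711] ((0.5295997262001038, 0.36670392751693726), 0.021560851484537125)
top (0.4992, 0.41) 102 [0.0666 0.0701 0.0704] ((0.49927249550819397, 0.4103847146034241), 0.02172272466123104)
top (0.37, 0.415) 81 [0.0611 0.0929 0.0959] ((0.36681464314460754, 0.4182507395744324), 0.01783512718975544)
[-0.9304378  -0.98595958 -0.76025971] [0.42844784 0.51460634 0.20245501]
```

View pics/s3.png

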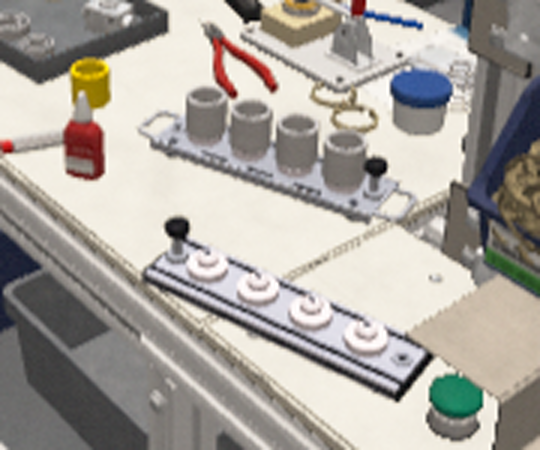

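All four sleeves sit upright and level on the carrier, at crop pixels (345,160), (298,143), (251,128) and (207,115), counting from the carrier pin. The rail is empty and the bottle is still in place.

```bash
python3 -c "
from h import *
print(bot.finish_job())"
```

```text
the job is handed in; nothing more can be done
None
```

All four sleeves are over the wash carrier's posts in their original order. The sleeve from beside the rail's black-knobbed pin is on the post beside the carrier's pin, and the other three follow in sequence. I handed the job in at about 25.5 s of the 93 s allowed.

- **Seating:** the last scene and top pictures show all four sleeves upright. The rims measure the same height, within about 1 mm, and that is the height expected when a sleeve is fully down (26 + 42 mm).
- **Position:** measured centres for sleeves 2 to 4 are within about 3 mm of their posts. Sleeve 1's fit came out about 3 mm off with an oversized radius (25 instead of 21.5 mm). I put that down to the pin's knob falling inside the measured area, because the picture shows it seated like the others.
- **Rail and bottle:** the rail is empty and the red bottle is where it stood, within camera accuracy.
- **Robot:** the gripper was open and clear at about 0.2 m, touching nothing. The highest wrist force I read between moves was about 6 N, when gripping.
- **Failures:** my first move call was refused because its rows left out some fields, so nothing moved. No later check failed.

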